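# Index the press turntable by one hole

## Robot

A 6-joint arm with a two-finger parallel gripper is mounted at the origin on the work surface. World frame = base frame: x ahead of the robot, y to its left, z up, the work surface at z = 0. Lengths are in mm, angles in degrees, forces in N, time in s.
With the tool pointing down it reaches from about 350 to 850 mm from the base axis. Payload 8.1 kg.
Tool frame: the origin (TCP) lies at the very end of the fingers, on their centre line; the grasp point (between the pads) lies grip_depth behind it (grip_depth is the distance from the TCP to the grasp point, in mm); z points along the fingers, y is the direction in which the jaws open and shut (so a half turn about z gives the same grasp; the last joint's range is limited). The gripper opens to 85 mm and grips with 20 to 120 N. Pads are 22 mm wide; open, the fingers measure 114 mm over their backs; the gripper's body (76 mm by 85 mm) begins 54 mm behind the grasp point. The pads swing forward as they close: fully open they stand 13 mm farther back than shut.
Start: joints at [67.357, 7.471, 85.268, -0, 87.261, -4.893], TCP at [182.899, 571.448, 231.292] pointing down, gripper open.
Joint ranges: [-169.43, 169.43], [-51.17, 129.36], [1.28, 143.12], [-76.62, 256.62], [0, 156.53], [-152.29, 152.29]. Speed limits (degrees/s): [136.94, 136.94, 159.86, 180, 180, 180].

## Interface

Orientations are given as [roll, pitch, yaw] about the fixed x, y, z axes, in that order (R = Rz(yaw) Ry(pitch) Rx(roll)).
In Python, from bench import * gives the robot as it stands.
- The arm moves only by the tool step_arm, never from a script. Its argument "plan" is a list of rows, each an object of numbers: "grip": the finger opening in cm, from 0 to 8.54; "tx", "ty", "tz": the shift along the tool's x, y, z in cm; "ax", "ay", "az": the turn, a rotation vector about the tool's x, y, z in degrees. In form: [{"grip": .., "tx": .., "ty": .., "tz": .., "ax": .., "ay": .., "az": ..}, ...]. A call has 1 to 8 rows; each row shifts and turns the commanded pose from where the row before left it, along the tool's axes as they then stand; what a row does not reach is not made up. A row lasts 1/12 s, in which the tool goes at most 41.7 mm and 7.16 degrees, less where a joint would pass 70% of its speed; a pose out of reach is approached as far as the arm can. A call with a gripper value outside its range is refused whole. The fingers move at their own pace and stop on an object; "newtons" is the grip in N (left out, the last holds). Time passes only in rows, so rows that do not move let the fingers close. It gives the time, the measured TCP pose, the force and the opening at its end, in the units of the state.
- sense(): the state, without advancing time (a new reading comes with each control period).
- snapshot(name): name is "side" or "top" or "wrist"; returns the picture (400x640x3 uint8, red, green, blue); there is no depth.
- camera_model(name): a dict with "intrinsics" (3x3 intrinsics, pixels), "pose" (4x4, takes a point from camera to world coordinates); the wrist camera has in their place "T_tool_cam" (4x4, takes a point from camera to tool coordinates, whose origin is the TCP and whose axes are the flange's). Camera axes: x right, y down, z forward; pixel columns grow to the right and rows downward; lengths in mm; the calibration is good to about 2 mm. A picture is of the moment at which its call begins: read the wrist's pose just before it. camera_model takes no time and is no camera call.
- hand_in(): hands the job in, once; it reports no verdict.
The state is a dict: "time": time; "joint_pos": joint angles; "qd": joint speeds; "joint_efforts": joint torques, N m; "tool_pos": TCP position; "tcp_rot": TCP orientation; "ft_force": force on the tool from outside, world axes, zero at the start; "wrist_torque": the same for the moment, N m; "finger_gap": finger opening in mm.
Only numpy, scipy, OpenCV 4.12 (cv2) and the standard library are available. Lean on these libraries where they do the work, as an engineer would, in place of code of your own. Each camera call takes 0.05 s, during which the arm holds its last target.

## Task

Bring the hub with the orange pin under the press: with your fingertips press the turntable's spring-loaded yellow plunger cup in to free the table, turn the table one hole round, the way that brings that hub under the press, and let the plunger spring fully back up into the next hole so that the table is locked again, then move clear. Nothing is to be lifted: do not touch the two hubs, which must keep standing in their nests, and do not disturb the loose things on the bench.

Things in the scene. Friction and masses are not known exactly. Their poses are not given: they have to be found in the camera images.
- unit: Fixed round turntable unit, 300 mm across. Origin on its turning axis at the bench surface. At the start the yellow cup lies along its -x axis; the press lies 20 degrees from its +x axis towards +y. A fixed steel index ring (216 mm inside, 290 mm outside diameter, top 37 mm above the bench) has 16 mm wide notches (the holes) in its inner edge every 45 degrees, one on the -x axis.
- dial (a joint): Angle (rad) of the turning aluminium dial (208 mm across, top 22 mm above the bench): 0 at the start, positive anticlockwise seen from above. Friction about 2 N at the cup; end stops at +-1.25; locked to within about 0.03 while the plunger is up in a notch. Notches lie at -0.785, 0 and +0.785.
- plunger (a joint): Plunger travel (m): 0 fully up, 0.010 fully in. Spring about 5 N to start, 8 N fully in. Up, a red lug (9 mm wide) under the cup stands in a notch and locks the dial. From 0.0055 down the dial turns; let go between notches, the lug rests under the ring (about 0.0055) and the dial still turns; over the next notch it springs up to 0 unless held down.
- cup_floor (a point): Centre of the floor of the yellow thumb cup on the plunger, carried by the dial 80 mm from the turning axis. The floor (black rubber) is 58.5 mm above the bench when up, 48.5 mm when fully in. Inside diameter 51 mm, outside 59 mm; its wall stands 9 mm above the floor, so fingertips in the cup can also push it sideways.
- press_point (a point): Point on the press axis under the ram, 36 mm above the bench, 68 mm from the turning axis: the orange-pin hub must come here; this nest starts empty. The red ram tip hangs 94 mm above the bench; the black press arm is at 166 to 200 mm height, its cylinder reaches 255 mm, its column (50 mm wide) stands 190 mm from the turning axis. The press never moves.
- open_hub_center (a point): Loose hub with the orange pin: dark steel disc 36 mm across, 20 mm high, with an orange pin (18 mm across) standing 10 mm out of its top; the point is on its axis 14 mm above its underside. It stands on the dial between three brass nest pins, 68 mm from the turning axis, one station (45 degrees) to one side or the other of the press.
- done_hub_center (a point): The same for the finished hub, which has a flat white cap (30 mm across, 4 mm thick) instead of the orange pin; 24 mm high in all, the point 14 mm above its underside. It stands in the nest one station to the other side of the press and rides round with the dial; leave it in its nest.
- oil_bottle: Loose white bottle with red cap, 48 mm across, 95 mm high, standing on the bench beside the unit; origin at the centre of its underside. Leave it alone.
- spare_hub: Loose bare dark steel hub, 36 mm across, 20 mm high, standing on the bench beside the unit; origin at the centre of its underside. Leave it alone.
- driver: Loose red-handled screwdriver, 170 mm long, lying on the bench along its own x axis; origin under its middle. Leave it alone.
Things that resemble listed ones, but are neither listed nor needed, are in the scene too. Leave any purple look-alike of the part that bears done_hub_center alone.

How it is judged:
By the outcome, as a careful person would: the job done as asked, in the order asked, and still so for the second after the job is handed in, with the robot touching nothing.
It also fails if it takes over 48 s, if anything falls off the work surface, if the arm or the gripper's body presses on something with over 40 N, if the wrist force passes 120 N, or if a joint passes its speed limit or range.

## Working session

There is one attempt and no reset: what is moved stays moved. The work goes in short steps, Python scripts to look and compute and a tool call to move; the robot and the scene stay as the last step left them, time stands still between calls to the robot, and variables do not carry over. Pictures are saved under pics/ and viewed, and the job is handed in when it is done.

Besides the shell and the picture viewer there is one more tool, called in YAML: its name, and indented under it one key for each argument. step_arm: Moves the arm, as the interface text tells. Its arguments: {"type":"object","properties":{"plan":{"type":"array","items":{"type":"object","properties":{"grip":{"type":"number"},"tx":{"type":"number"},"ty":{"type":"number"},"tz":{"type":"number"},"ax":{"type":"number"},"ay":{"type":"number"},"az":{"type":"number"}}}},"newtons":{"type":"number"}},"required":["plan"]}

```bash
mkdir -p pics
python3 - <<'E'
from bench import *
import cv2,numpy as np
s=sense();print(s)
for n in("side","top","wrist"):
    im=snapshot(n);cv2.imwrite(f"pics/{n}0.png",im[:,:,::-1])
    m=camera_model(n);print(n,{k:np.round(v,3).tolist() for k,v in m.items()})
E
```

```text
{'time': 0.0, 'joint_pos': array([ 6.73566203e+01,  7.51441496e+00,  8.53288615e+01,  7.09176155e-04,
        8.72601834e+01, -4.89428668e+00]), 'qd': array([ 0.065592  ,  0.04125655,  0.01279361,  0.04402361,  0.04962642,
       -0.02184009]), 'joint_efforts': array([ 2.46249811e-04, -5.69390523e+01, -5.00553954e+01, -9.33630781e-05,
        1.43924533e-02, -2.69992336e-05]), 'tool_pos': array([182.68928307, 570.94866506, 230.25564492]), 'tcp_rot': array([-1.79896978e+02, -9.53265953e-03,  1.62250864e+02]), 'ft_force': array([-0.24941605, -0.27662758, -0.76793167]), 'wrist_torque': array([-0.06583415,  0.03613226, -0.02042127]), 'finger_gap': 85.58862381723333}
side {'intrinsics': [[364.658, 0.0, 319.256], [0.0, 364.658, 203.938], [0.0, 0.0, 1.0]], 'pose': [[0.845, -0.348, 0.406, 245.114], [-0.534, -0.542, 0.649, -492.496], [-0.006, -0.765, -0.644, 585.263], [0.0, 0.0, 0.0, 1.0]]}
top {'intrinsics': [[463.13, 0.0, 316.895], [0.0, 463.13, 197.518], [0.0, 0.0, 1.0]], 'pose': [[-0.03, -0.989, 0.142, 455.713], [-0.999, 0.027, -0.021, 62.539], [0.017, -0.143, -0.99, 977.007], [0.0, 0.0, 0.0, 1.0]]}
wrist {'intrinsics': [[345.64, 0.0, 316.447], [0.0, 345.64, 199.801], [0.0, 0.0, 1.0]], 'T_tool_cam': [[0.0, -0.958, -0.286, 73.776], [1.0, -0.0, 0.0, -1.171], [-0.0, -0.286, 0.958, -142.343], [0.0, 0.0, 0.0, 1.0]]}
```

View pics/side0.png

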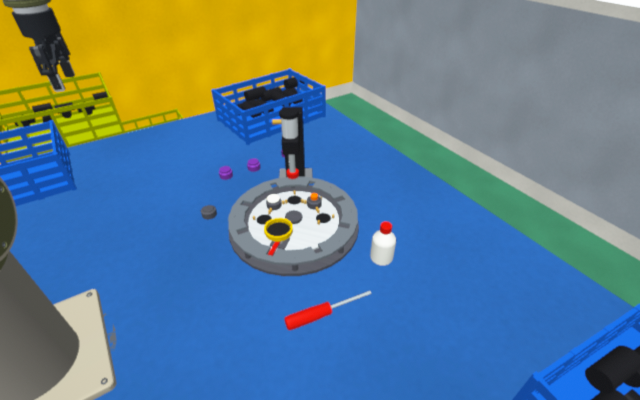

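View pics/top0.png

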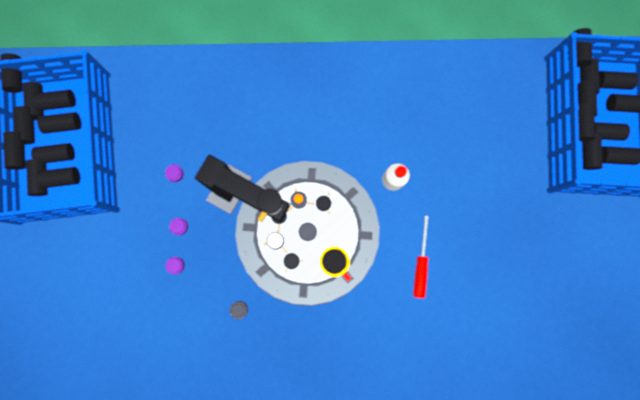

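View pics/wrist0.png

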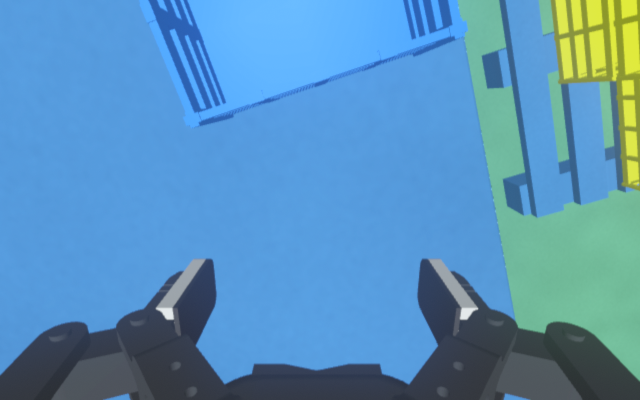

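The top view shows the yellow cup at (334,262), the dial centre at (307,232), the press ram near (280,210), the orange hub at (299,199) and the white-capped hub at (275,240). The orange hub has to move anticlockwise, so the dial goes to +0.785. Next I'll measure the poses.

```bash
cat > h.py <<'E'
import numpy as np,cv2
from bench import *
def ray(n,uv,z):
    m=camera_model(n);K=np.array(m["intrinsics"]);T=np.array(m["pose"])
    d=T[:3,:3]@np.linalg.solve(K,[uv[0],uv[1],1.]);o=T[:3,3]
    return o+d*(z-o[2])/d[2]
def proj(n,p):
    m=camera_model(n);K=np.array(m["intrinsics"]);T=np.array(m["pose"])
    c=T[:3,:3].T@(np.atleast_2d(p)-T[:3,3]).T;q=K@c;return (q[:2]/q[2]).T
E
python3 - <<'E'
from h import *
for n in("top","side"):
    im=cv2.imread(f"pics/{n}0.png");hsv=cv2.cvtColor(im,cv2.COLOR_BGR2HSV)
    def blob(lo,hi,win):
        m=cv2.inRange(hsv,lo,hi);w=np.zeros_like(m);x0,x1,y0,y1=win;w[y0:y1,x0:x1]=255;m&=w
        ys,xs=np.nonzero(m);c=cv2.convexHull(np.c_[xs,ys].astype(np.int32));return m,c
    win=(230,385,155,310) if n=="top" else (225,365,170,275)
    m,c=blob((24,120,90),(34,255,255),win);e=cv2.fitEllipse(c);print(n,"yellow",e,ray(n,e[0],65))
    m,c=blob((8,150,120),(20,255,255),win if n=="side" else (290,310,190,210));M=c.reshape(-1,2).mean(0);print("orange",M,ray(n,M,52),len(c))
    # unit: non-blue region
    m=cv2.inRange(hsv,(90,0,0),(140,140,255))|cv2.inRange(hsv,(0,0,150),(180,60,255))
    w=np.zeros_like(m);x0,x1,y0,y1=win;w[y0:y1,x0:x1]=255;
    if n=="top":
        # white dial
        m=cv2.inRange(hsv,(0,0,200),(180,60,255))&w
        cs,_=cv2.findContours(m,0,2);cc=max(cs,key=cv2.contourArea);h=cv2.convexHull(cc);e=cv2.fitEllipse(h);print("dial",e,ray(n,e[0],22))
big=cv2.resize(cv2.imread("pics/top0.png")[150:315,190:390],None,fx=3.6,fy=3.6,interpolation=2);cv2.imwrite("pics/t0z.png",big)
E
```

```text
top yellow ((302.9804992675781, 232.433837890625), (51.39047622680664, 114.30945587158203), 132.79405212402344) [518.04039741  72.18092287  65.        ]
orange [298.2 198.2] [588.17280942  80.20563824  52.        ] 10
dial ((307.2969055175781, 232.363037109375), (100.94522094726562, 101.58583068847656), 48.936038970947266) [520.87245777  63.74434764  22.        ]
side yellow ((277.955078125, 228.6438446044922), (24.354557037353516, 28.95703887939453), 84.94656372070312) [459.61058431  11.40282143  65.        ]
orange [303.85714286 207.71428571] [545.16814801  52.89748654  52.        ] 7
```

View pics/t0z.png

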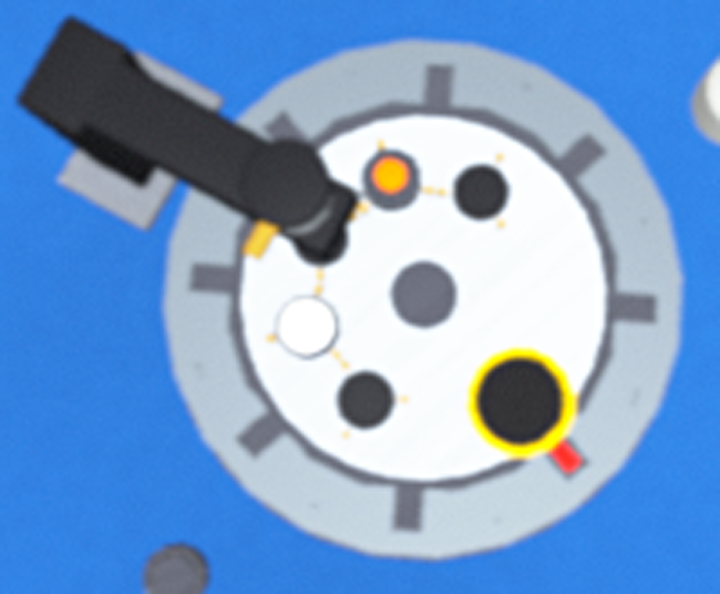

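Run:
```python
from h import *
c=np.array([520.9,63.7])
im=cv2.imread("pics/top0.png");hsv=cv2.cvtColor(im,cv2.COLOR_BGR2HSV)
m=cv2.inRange(hsv,(24,120,90),(34,255,255));w=np.zeros_like(m);w[243:282,316:354]=255;m&=w
ys,xs=np.nonzero(m);e=cv2.fitEllipse(cv2.convexHull(np.c_[xs,ys].astype(np.int32)));
p=ray("top",e[0],65);print(e,p);d=p[:2]-c;print(np.hypot(*d),np.degrees(np.arctan2(*d[::-1])))
p=np.array([588.2,80.2]);d=p-c;print("orange",np.hypot(*d),np.degrees(np.arctan2(*d[::-1])))
p=ray("top",(190+306/3.6,150+327/3.6),46)[:2];d=p-c;print("white",p,np.hypot(*d),np.degrees(np.arctan2(*d[::-1])))
# notches opposite pairs: angle from pixels on ring at z=37
for q in[(440,85),(583,157),(636,307),(405,507),(262,436),(212,278),(568,458)]:
    p=ray("top",(190+q[0]/3.6,150+q[1]/3.6),37)[:2];d=p-c;print(p,np.hypot(*d),np.degrees(np.arctan2(*d[::-1])))
hit=[ray("side",(278,228.6),64)]
print(hit)
```

```text
((334.38397216796875, 261.37225341796875), (28.7981014251709, 29.947141647338867), 138.76271057128906) [459.84960416  12.3449146   65.        ]
79.77778907117147 -139.92973221773397
orange 69.2931454041452 13.775536434966101
white [504.13301515 128.75694265] 67.1828666279402 104.45220658117475
[640.83650072  50.32712372] 120.67973328037891 -6.362180221273932
[596.85789846 -30.14305296] 120.7316069893319 -51.01280050240478
[510.51286412 -56.62026484] 120.76778843641299 -94.93405793770934
[403.7458208   76.37351325] 117.83768345418866 173.82586259876643
[444.90776955 154.81707262] 118.64712390787251 129.82832581284976
[533.62001411 181.76823617] 118.75145115744952 83.85098859673798
[427.74378073 -14.94227144] 121.91262464089428 -139.82901774470943
[array([460.16062342,  12.43722858,  64.        ])]
```

step_arm:
  plan:
    - {"grip": 0, "tx": -1.5, "ty": -1.5}
    - {"grip": 0, "tx": -2.2, "ty": -2.25}
    - {"grip": 0, "tx": -2.2, "ty": -2.25}
    - {"grip": 0, "tx": -2.2, "ty": -2.25}
    - {"grip": 0, "tx": -2.2, "ty": -2.25}
    - {"grip": 0, "tx": -2.2, "ty": -2.25}
    - {"grip": 0, "tx": -2.2, "ty": -2.25}
    - {"grip": 0, "tx": -2.2, "ty": -2.25}
  newtons: 40

```text
invalid input
```

step_arm:
  plan:
    - {"grip": 0, "tx": -2.2, "ty": -2.25}
    - {"grip": 0, "tx": -2.2, "ty": -2.25}
    - {"grip": 0, "tx": -2.2, "ty": -2.25}
    - {"grip": 0, "tx": -2.2, "ty": -2.25}
    - {"grip": 0, "tx": -2.2, "ty": -2.25}
    - {"grip": 0, "tx": -2.2, "ty": -2.25}
    - {"grip": 0, "tx": -2.2, "ty": -2.25}
    - {"grip": 0}

```text
invalid input
```

```bash
cat >> h.py <<'E'
from scipy.spatial.transform import Rotation as Ro
def go(x,y,z):
    s=sense();R=Ro.from_euler("xyz",s["tcp_rot"],degrees=True).as_matrix()
    print("t",s["time"],"pos",np.round(s["tool_pos"],1),"rot",np.round(s["tcp_rot"],1),"F",np.round(s["ft_force"],1),"gap",round(s["finger_gap"],1),"need cm",np.round(R.T@(np.array([x,y,z])-s["tool_pos"])/10,2))
E
python3 -c "
from h import *
go(460,12.4,100)"
```

```text
t 0.15 pos [182.7 571.  230.5] rot [-179.9   -0.   162.2] F [-0.1  0.6 -1.1] gap 85.8 need cm [-43.44 -44.73  13.11]
```

The calls were refused, most likely because every key has to be present. I'll try one full row.

step_arm:
  plan:
    - {"grip": 0, "tx": -1.5, "ty": -1.5, "tz": 0, "ax": 0, "ay": 0, "az": 0}
  newtons: 40

```text
time: 0.23
tool_pos: [191.2, 553.9, 230.5]
tcp_rot: [-180.0, -0.1, 162.4]
ft_force: [0.9, 1.5, 0.2]
finger_gap: 75.7
```

step_arm:
  plan:
    - {"grip": 0, "tx": -2.2, "ty": -2.25, "tz": 0, "ax": 0, "ay": 0, "az": 0}
    - {"grip": 0, "tx": -2.2, "ty": -2.25, "tz": 0, "ax": 0, "ay": 0, "az": 0}
    - {"grip": 0, "tx": -2.2, "ty": -2.25, "tz": 0, "ax": 0, "ay": 0, "az": 0}
    - {"grip": 0, "tx": -2.2, "ty": -2.25, "tz": 0, "ax": 0, "ay": 0, "az": 0}
    - {"grip": 0, "tx": -2.2, "ty": -2.25, "tz": 0, "ax": 0, "ay": 0, "az": 0}
    - {"grip": 0, "tx": -2.2, "ty": -2.25, "tz": 0, "ax": 0, "ay": 0, "az": 0}
    - {"grip": 0, "tx": -2.2, "ty": -2.25, "tz": 0, "ax": 0, "ay": 0, "az": 0}
    - {"grip": 0, "tx": -2.2, "ty": -2.25, "tz": 0, "ax": 0, "ay": 0, "az": 0}

```text
time: 0.9
tool_pos: [305.6, 326.0, 231.1]
tcp_rot: [-180.0, 0.0, 162.3]
ft_force: [0.5, 0.1, 0.3]
finger_gap: 0.1
```

step_arm:
  plan:
    - {"grip": 0, "tx": -2.2, "ty": -2.25, "tz": 0, "ax": 0, "ay": 0, "az": 0}
    - {"grip": 0, "tx": -2.2, "ty": -2.25, "tz": 0, "ax": 0, "ay": 0, "az": 0}
    - {"grip": 0, "tx": -2.2, "ty": -2.25, "tz": 0, "ax": 0, "ay": 0, "az": 0}
    - {"grip": 0, "tx": -2.2, "ty": -2.25, "tz": 0, "ax": 0, "ay": 0, "az": 0}
    - {"grip": 0, "tx": -2.2, "ty": -2.25, "tz": 0, "ax": 0, "ay": 0, "az": 0}
    - {"grip": 0, "tx": -2.2, "ty": -2.25, "tz": 0, "ax": 0, "ay": 0, "az": 0}
    - {"grip": 0, "tx": -2.2, "ty": -2.25, "tz": 0, "ax": 0, "ay": 0, "az": 0}
    - {"grip": 0, "tx": 0, "ty": 0, "tz": 0, "ax": 0, "ay": 0, "az": 0}

```text
time: 1.57
tool_pos: [405.6, 126.3, 231.1]
tcp_rot: [-179.9, 0.1, 162.0]
ft_force: [-0.3, 0.3, 0.6]
finger_gap: -0.2
```

```bash
python3 -c "
from h import *
go(460,12.4,100)"
```

```text
t 1.5667 pos [405.6 126.3 231.1] rot [-1.799e+02  1.000e-01  1.620e+02] F [-0.3  0.3  0.6] gap -0.2 need cm [-8.68 -9.13 13.14]
```

step_arm:
  plan:
    - {"grip": 0, "tx": -2.2, "ty": -2.3, "tz": 0, "ax": 0, "ay": 0, "az": 0}
    - {"grip": 0, "tx": -2.2, "ty": -2.3, "tz": 0, "ax": 0, "ay": 0, "az": 0}
    - {"grip": 0, "tx": -2.2, "ty": -2.3, "tz": 0, "ax": 0, "ay": 0, "az": 0}
    - {"grip": 0, "tx": -2.1, "ty": -2.2, "tz": 0.5, "ax": 0, "ay": 0, "az": 0}
    - {"grip": 0, "tx": 0, "ty": 0, "tz": 3, "ax": 0, "ay": 0, "az": 0}
    - {"grip": 0, "tx": 0, "ty": 0, "tz": 3, "ax": 0, "ay": 0, "az": 0}
    - {"grip": 0, "tx": 0, "ty": 0, "tz": 3, "ax": 0, "ay": 0, "az": 0}
    - {"grip": 0, "tx": 0, "ty": 0, "tz": 2, "ax": 0, "ay": 0, "az": 0}

```text
time: 2.23
tool_pos: [457.4, 17.7, 113.1]
tcp_rot: [-180.0, -0.2, 162.2]
ft_force: [0.1, -0.3, 0.0]
finger_gap: 0.1
```

step_arm:
  plan:
    - {"grip": 0, "tx": 0, "ty": 0, "tz": 1.5, "ax": 0, "ay": 0, "az": 0}
    - {"grip": 0, "tx": 0, "ty": 0, "tz": 0, "ax": 0, "ay": 0, "az": 0}
    - {"grip": 0, "tx": 0, "ty": 0, "tz": 0, "ax": 0, "ay": 0, "az": 0}

```text
time: 2.48
tool_pos: [458.2, 17.8, 100.6]
tcp_rot: [-180.0, -0.1, 162.3]
ft_force: [0.3, 0.9, 0.6]
finger_gap: -0.0
```

Run:
```python
from h import *
go(460,12.4,85)
for n in("side","top"):
    im=snapshot(n)[:,:,::-1].copy()
    c=(300,235)
    im=im[c[1]-75:c[1]+75,c[0]-100:c[0]+100];cv2.imwrite(f"pics/{n}1.png",cv2.resize(im,None,fx=4,fy=4,interpolation=2))
cv2.imwrite("pics/wrist1.png",snapshot("wrist")[:,:,::-1])
```

```text
t 2.4833 pos [458.2  17.8 100.6] rot [-1.800e+02 -1.000e-01  1.623e+02] F [0.3 0.9 0.6] gap -0.0 need cm [-0.34 -0.46  1.56]
```

View pics/side1.png

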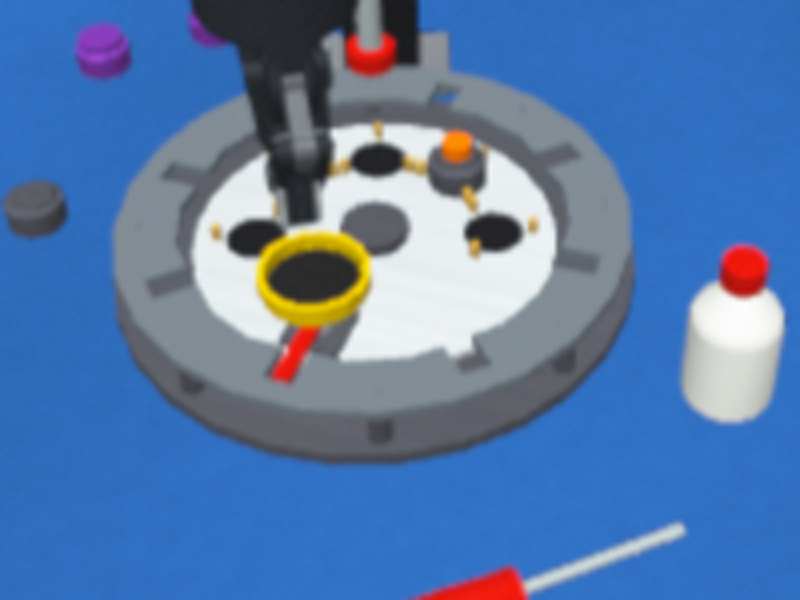

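View pics/wrist1.png

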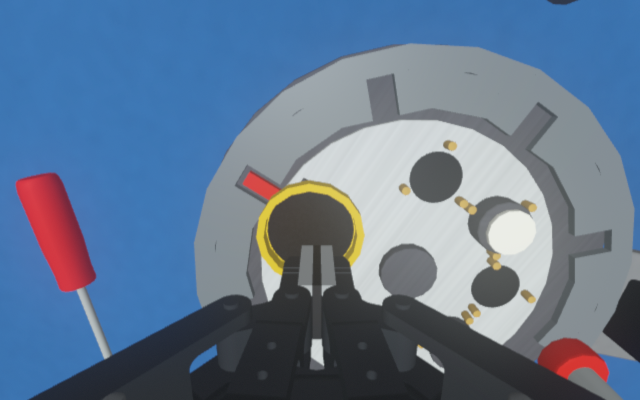

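The side and wrist views show the fingers above and just behind the cup. In the wrist view the cup is at about (310,231) and both hubs stand in their nests. I'll cross-check the cup position with the wrist camera.

Run:
```python
from h import *
s=sense();m=camera_model("wrist");K=np.array(m["intrinsics"]);T=np.array(m["T_tool_cam"])
W=np.eye(4);W[:3,:3]=Ro.from_euler("xyz",s["tcp_rot"],degrees=True).as_matrix();W[:3,3]=s["tool_pos"];C=W@T
def wr(uv,z):
    d=C[:3,:3]@np.linalg.solve(K,[*uv,1.]);o=C[:3,3];return o+d*(z-o[2])/d[2]
im=cv2.imread("pics/wrist1.png");hsv=cv2.cvtColor(im,cv2.COLOR_BGR2HSV)
mk=cv2.inRange(hsv,(24,150,90),(34,255,255));mk[:170]=0;mk[290:]=0;mk[:,:240]=0;mk[:,380:]=0
ys,xs=np.nonzero(mk)
# top rim outer points: upper/left/right arcs on outer hull with z 67.5
h=cv2.convexHull(np.c_[xs,ys].astype(np.int32)).reshape(-1,2)
h=h[h[:,1]<235];P=np.array([wr(u,67.5)[:2] for u in h])
A=np.c_[2*P,np.ones(len(P))];sol=np.linalg.lstsq(A,(P**2).sum(1),rcond=None)[0];print("cup wrist",sol[:2],np.sqrt(sol[2]+sol[:2]@sol[:2]))
c=np.linalg.inv(C)@np.r_[s["tool_pos"],1];q=K@c[:3];print("tcp px",q[:2]/q[2])
# dial hub disc centre
print(wr((409,271),22))
```

```text
cup wrist [457.80839939  13.03630359] 28.93648124425727
tcp px [318.89698666 265.48111349]
[524.64078995  65.67610371  22.        ]
```

step_arm:
  plan:
    - {"grip": 0, "tx": -0.3, "ty": -0.45, "tz": 0.5, "ax": 0, "ay": 0, "az": 0}
    - {"grip": 0, "tx": 0, "ty": 0, "tz": 1.2, "ax": 0, "ay": 0, "az": 0}
    - {"grip": 0, "tx": 0, "ty": 0, "tz": 1.0, "ax": 0, "ay": 0, "az": 0}
    - {"grip": 0, "tx": 0, "ty": 0, "tz": 1.0, "ax": 0, "ay": 0, "az": 0}
    - {"grip": 0, "tx": 0, "ty": 0, "tz": 0, "ax": 0, "ay": 0, "az": 0}
    - {"grip": 0, "tx": 0, "ty": 0, "tz": 0, "ax": 0, "ay": 0, "az": 0}

```text
time: 3.13
tool_pos: [459.9, 12.2, 63.5]
tcp_rot: [-180.0, -0.1, 162.2]
ft_force: [-0.2, 0.7, 0.1]
finger_gap: 0.1
```

Run:
```python
from h import *
go(459.5,12.6,50)
im=snapshot("side")[:,:,::-1][160:310,200:400];cv2.imwrite("pics/side2.png",cv2.resize(im,None,fx=4,fy=4,interpolation=2))
```

```text
t 3.1333 pos [459.9  12.2  63.5] rot [-1.800e+02 -1.000e-01  1.622e+02] F [-0.2  0.7  0.1] gap 0.1 need cm [0.05 0.03 1.35]
```

View pics/side2.png

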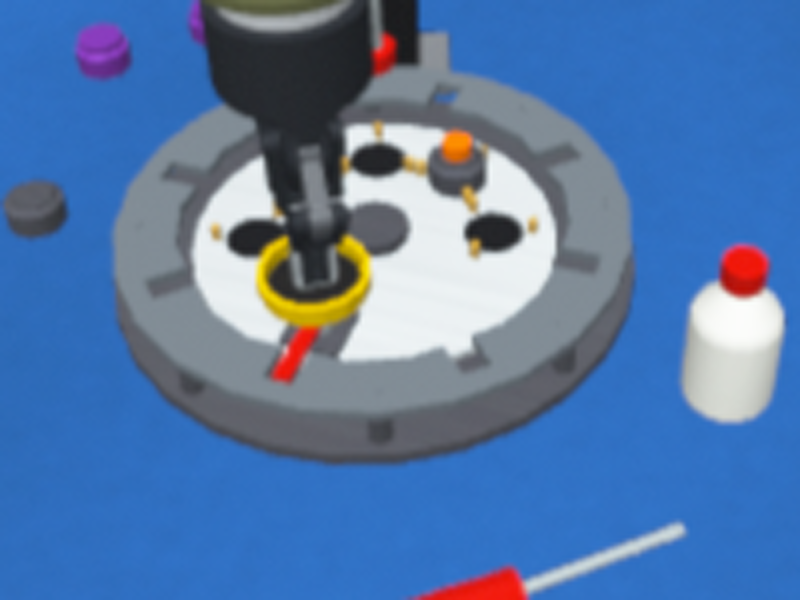

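The fingertips are centred inside the cup, with no contact yet. I'll press down now.

step_arm:
  plan:
    - {"grip": 0, "tx": 0, "ty": 0, "tz": 0.3, "ax": 0, "ay": 0, "az": 0}
    - {"grip": 0, "tx": 0, "ty": 0, "tz": 0.3, "ax": 0, "ay": 0, "az": 0}
    - {"grip": 0, "tx": 0, "ty": 0, "tz": 0.3, "ax": 0, "ay": 0, "az": 0}
    - {"grip": 0, "tx": 0, "ty": 0, "tz": 0.2, "ax": 0, "ay": 0, "az": 0}
    - {"grip": 0, "tx": 0, "ty": 0, "tz": 0, "ax": 0, "ay": 0, "az": 0}

```text
time: 3.6
tool_pos: [461.3, 12.1, 53.6]
tcp_rot: [180.0, 0.1, 162.3]
ft_force: [0.8, 0.1, 5.2]
finger_gap: -0.2
```

step_arm:
  plan:
    - {"grip": 0, "tx": 0, "ty": 0, "tz": 0.2, "ax": 0, "ay": 0, "az": 0}
    - {"grip": 0, "tx": 0, "ty": 0, "tz": 0, "ax": 0, "ay": 0, "az": 0}
    - {"grip": 0, "tx": 0, "ty": 0, "tz": 0, "ax": 0, "ay": 0, "az": 0}

```text
time: 3.85
tool_pos: [461.3, 12.1, 52.0]
tcp_rot: [180.0, 0.1, 162.3]
ft_force: [-0.4, 0.8, 6.9]
finger_gap: -0.4
```

step_arm:
  plan:
    - {"grip": 0, "tx": 0, "ty": 0, "tz": 0.2, "ax": 0, "ay": 0, "az": 0}
    - {"grip": 0, "tx": 0, "ty": 0, "tz": 0, "ax": 0, "ay": 0, "az": 0}

```text
time: 4.02
tool_pos: [461.4, 12.1, 49.9]
tcp_rot: [180.0, 0.1, 162.3]
ft_force: [-0.8, -0.4, 6.3]
finger_gap: 0.2
```

Run:
```python
from h import *
s=sense();R=Ro.from_euler("xyz",s["tcp_rot"],degrees=True).as_matrix();p=s["tool_pos"];print(p,s["ft_force"])
c=np.array([521.2,63.7]);d=p[:2]-c
prev=d
for a in np.arange(2.8,45,2.8):
    q=Ro.from_euler("z",a,degrees=True).as_matrix()[:2,:2]@d
    t=R.T@np.r_[q-prev,0]/10;prev=q;print(round(a,1),np.round(t,2),np.round(q+c,1))
```

```text
[461.39589439  12.07940102  49.93583031] [-0.79404779 -0.37490932  6.30750174]
2.8 [-0.33 -0.19  0.  ] [464.    9.2]
5.6 [-0.34 -0.18  0.  ] [466.7   6.5]
8.4 [-0.35 -0.16  0.  ] [469.6   3.9]
11.2 [-0.36 -0.14  0.  ] [472.6   1.4]
14.0 [-0.37 -0.12  0.  ] [475.7  -0.9]
16.8 [-0.37 -0.11  0.  ] [478.9  -3. ]
19.6 [-0.38 -0.09  0.  ] [482.2  -5. ]
22.4 [-0.38 -0.07  0.  ] [485.6  -6.8]
25.2 [-0.38 -0.05  0.  ] [489.1  -8.5]
28.0 [-0.38 -0.03  0.  ] [492.6 -10. ]
30.8 [-0.39 -0.01  0.  ] [496.3 -11.3]
33.6 [-0.39  0.01  0.  ] [500.  -12.4]
36.4 [-0.39  0.02  0.  ] [503.7 -13.3]
39.2 [-0.38  0.04  0.  ] [507.5 -14.1]
42.0 [-0.38  0.06  0.  ] [511.3 -14.7]
44.8 [-0.38  0.08  0.  ] [515.1 -15.1]
```

step_arm:
  plan:
    - {"grip": 0, "tx": -0.33, "ty": -0.19, "tz": 0, "ax": 0, "ay": 0, "az": 0}
    - {"grip": 0, "tx": -0.34, "ty": -0.18, "tz": 0, "ax": 0, "ay": 0, "az": 0}
    - {"grip": 0, "tx": -0.35, "ty": -0.16, "tz": 0, "ax": 0, "ay": 0, "az": 0}
    - {"grip": 0, "tx": -0.36, "ty": -0.14, "tz": 0, "ax": 0, "ay": 0, "az": 0}
    - {"grip": 0, "tx": -0.37, "ty": -0.12, "tz": 0, "ax": 0, "ay": 0, "az": 0}
    - {"grip": 0, "tx": -0.37, "ty": -0.11, "tz": 0, "ax": 0, "ay": 0, "az": 0}
    - {"grip": 0, "tx": 0, "ty": 0, "tz": 0, "ax": 0, "ay": 0, "az": 0}

```text
time: 4.6
tool_pos: [479.3, -3.2, 50.2]
tcp_rot: [180.0, 0.1, 162.2]
ft_force: [0.7, -1.2, 7.1]
finger_gap: 0.3
```

Run:
```python
from h import *
go(478.9,-3,50)
im=snapshot("side")[:,:,::-1][160:310,200:400];cv2.imwrite("pics/side3.png",cv2.resize(im,None,fx=4,fy=4,interpolation=2))
```

```text
t 4.6 pos [479.3  -3.2  50.2] rot [1.800e+02 1.000e-01 1.622e+02] F [ 0.7 -1.2  7.1] gap 0.3 need cm [0.04 0.01 0.02]
```

View pics/side3.png

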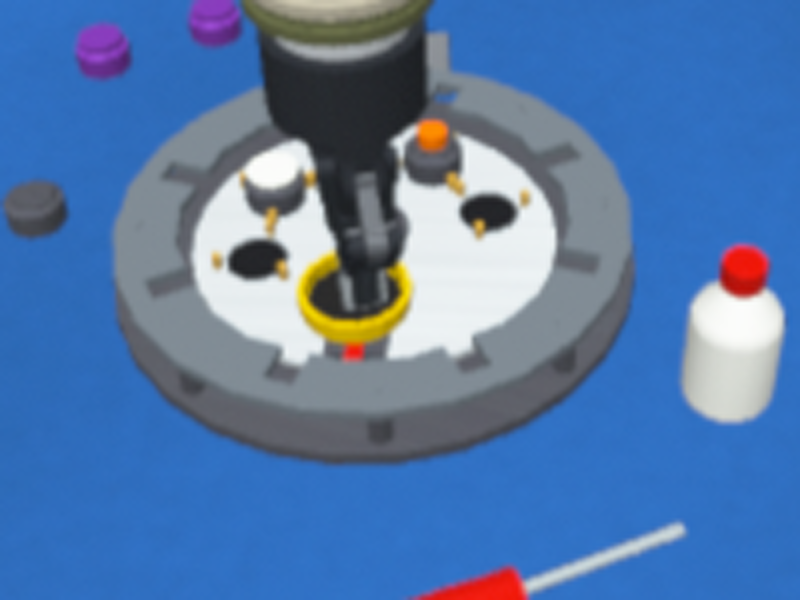

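The dial is turning with the fingers in the right direction, and both hubs are still in their nests. I'll carry on round.

step_arm:
  plan:
    - {"grip": 0, "tx": -0.38, "ty": -0.09, "tz": 0, "ax": 0, "ay": 0, "az": 0}
    - {"grip": 0, "tx": -0.38, "ty": -0.07, "tz": 0, "ax": 0, "ay": 0, "az": 0}
    - {"grip": 0, "tx": -0.38, "ty": -0.05, "tz": 0, "ax": 0, "ay": 0, "az": 0}
    - {"grip": 0, "tx": -0.38, "ty": -0.03, "tz": 0, "ax": 0, "ay": 0, "az": 0}
    - {"grip": 0, "tx": -0.39, "ty": -0.01, "tz": 0, "ax": 0, "ay": 0, "az": 0}
    - {"grip": 0, "tx": -0.39, "ty": 0.01, "tz": 0, "ax": 0, "ay": 0, "az": 0}
    - {"grip": 0, "tx": -0.39, "ty": 0.02, "tz": 0, "ax": 0, "ay": 0, "az": 0}
    - {"grip": 0, "tx": 0, "ty": 0, "tz": 0, "ax": 0, "ay": 0, "az": 0}

```text
time: 5.32
tool_pos: [504.3, -13.4, 50.2]
tcp_rot: [180.0, 0.1, 162.2]
ft_force: [0.8, -1.2, 6.7]
finger_gap: -0.1
```

```bash
cat >> h.py <<'E'
def look(k):
    im=snapshot("side")[:,:,::-1].copy();cv2.imwrite(f"pics/side{k}r.png",im)
    im=im[160:310,200:400];cv2.imwrite(f"pics/side{k}.png",cv2.resize(im,None,fx=4,fy=4,interpolation=2))
E
python3 - <<'E'
from h import *
go(503.7,-13.3,50)
look(4)
E
```

```text
t 5.3167 pos [504.3 -13.4  50.2] rot [1.800e+02 1.000e-01 1.622e+02] F [ 0.8 -1.2  6.7] gap -0.1 need cm [ 0.06 -0.01  0.02]
```

View pics/side4.png

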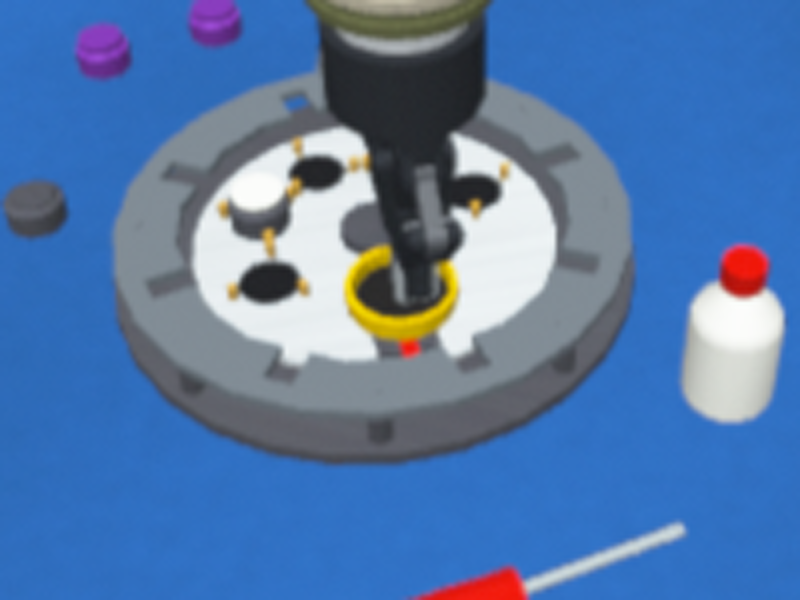

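```bash
cat >> h.py <<'E'
def cup(img,rimz):
    hsv=cv2.cvtColor(img,cv2.COLOR_BGR2HSV);m=cv2.inRange(hsv,(24,120,90),(34,255,255));m[:200]=0;m[275:]=0;m[:,:225]=0;m[:,365:]=0
    n,l,st,ce=cv2.connectedComponentsWithStats(m);k=1+np.argmax(st[1:,4]);ys,xs=np.nonzero(l==k)
    e=cv2.fitEllipse(cv2.convexHull(np.c_[xs,ys].astype(np.int32)));p=ray("side",e[0],rimz)[:2];d=p-[521.2,63.7]
    print("cup",p,"r",np.hypot(*d),"turn",np.degrees(np.arctan2(*d[::-1]))+140)
E
python3 - <<'E'
from h import *
for f,z in(("side0",64),("side3",55.5),("side4",55.5)):
    if f=="side3":
        im=cv2.resize(cv2.imread("pics/side3.png"),(200,150),interpolation=cv2.INTER_AREA);b=np.zeros((400,640,3),np.uint8);b[160:310,200:400]=im;im=b
    else: im=cv2.imread(f"pics/{f}{'r' if f!='side0' else ''}.png")
    cup(im,z)
E
```

```text
cup [460.02286884  12.37136803] r 79.85781012185092 turn -0.0027899745837487444
cup [474.98613884  -3.05000977] r 81.1867277794706 turn 15.303502657528256
cup [496.59571421 -13.08720669] r 80.63278483699177 turn 32.233414786481674
```

The fingertips lead the cup by about 7 mm, and the dial is at roughly 32°. I'll continue in measured steps.

step_arm:
  plan:
    - {"grip": 0, "tx": -0.38, "ty": 0.04, "tz": 0, "ax": 0, "ay": 0, "az": 0}
    - {"grip": 0, "tx": -0.38, "ty": 0.06, "tz": 0, "ax": 0, "ay": 0, "az": 0}
    - {"grip": 0, "tx": -0.38, "ty": 0.08, "tz": 0, "ax": 0, "ay": 0, "az": 0}
    - {"grip": 0, "tx": 0, "ty": 0, "tz": 0, "ax": 0, "ay": 0, "az": 0}
    - {"grip": 0, "tx": 0, "ty": 0, "tz": 0, "ax": 0, "ay": 0, "az": 0}

```text
time: 5.78
tool_pos: [515.6, -15.1, 50.2]
tcp_rot: [180.0, 0.1, 162.3]
ft_force: [0.3, 0.6, 6.6]
finger_gap: 0.1
```

Run:
```python
from h import *
go(515.1,-15.1,50)
look(5);cup(cv2.imread("pics/side5r.png"),55.5)
```

```text
t 5.7833 pos [515.6 -15.1  50.2] rot [1.800e+02 1.000e-01 1.623e+02] F [0.3 0.6 6.6] gap 0.1 need cm [ 0.04 -0.02  0.02]
cup [506.80764066 -15.67822721] r 80.67244240043851 turn 39.72313625315094
```

View pics/side5.png

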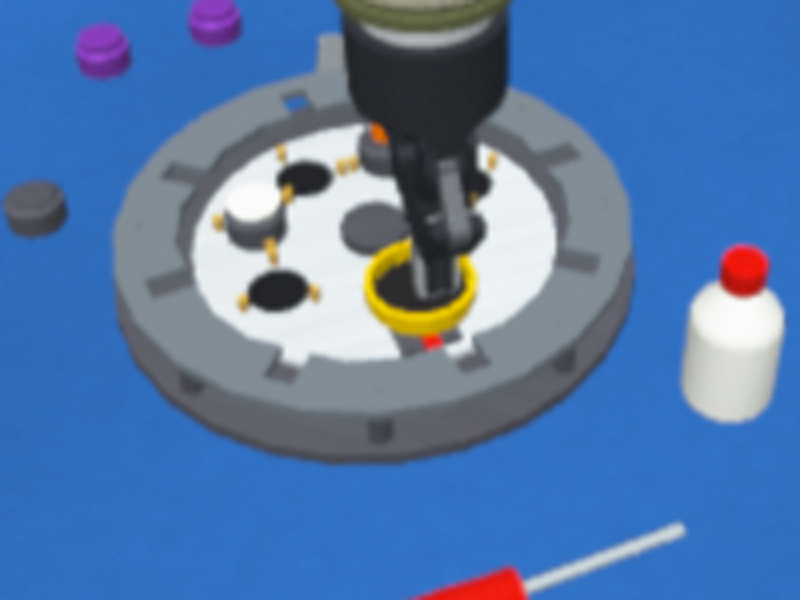

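step_arm:
  plan:
    - {"grip": 0, "tx": -0.3, "ty": 0.08, "tz": 0, "ax": 0, "ay": 0, "az": 0}
    - {"grip": 0, "tx": -0.3, "ty": 0.09, "tz": 0, "ax": 0, "ay": 0, "az": 0}
    - {"grip": 0, "tx": 0, "ty": 0, "tz": 0, "ax": 0, "ay": 0, "az": 0}
    - {"grip": 0, "tx": 0, "ty": 0, "tz": 0, "ax": 0, "ay": 0, "az": 0}

```text
time: 6.17
tool_pos: [521.7, -15.3, 50.2]
tcp_rot: [180.0, 0.1, 162.3]
ft_force: [0.3, 0.1, 7.4]
finger_gap: 0.1
```

Run:
```python
from h import *
go(515.1,-15.1,50)
look(6);cup(cv2.imread("pics/side6r.png"),55.5)
```

```text
t 6.1667 pos [521.7 -15.3  50.2] rot [1.800e+02 1.000e-01 1.623e+02] F [0.3 0.1 7.4] gap 0.1 need cm [ 0.63 -0.18  0.02]
cup [511.88601964 -16.4818716 ] r 80.72101810065975 turn 43.37417848003041
```

View pics/side6.png

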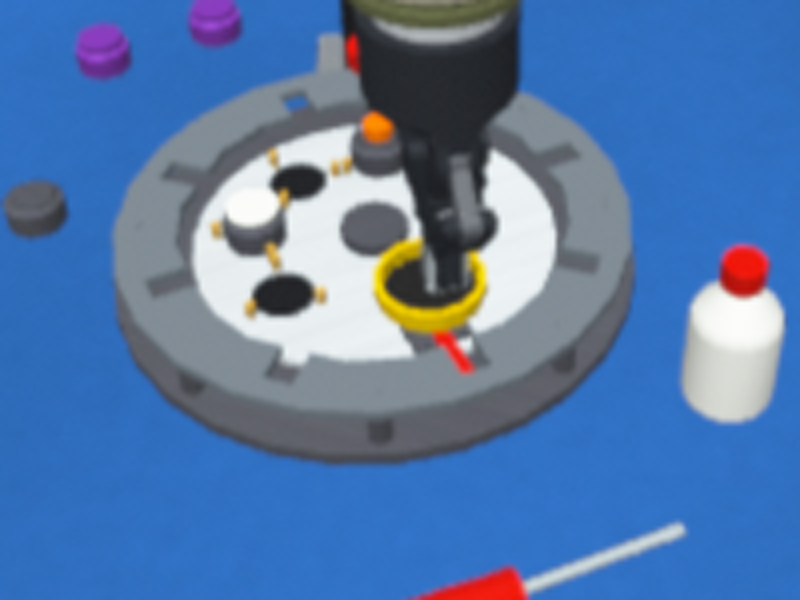

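The red lug now shows in the notch, close to its near edge. I'll nudge about 2 mm further and look again.

step_arm:
  plan:
    - {"grip": 0, "tx": -0.2, "ty": 0.06, "tz": 0, "ax": 0, "ay": 0, "az": 0}
    - {"grip": 0, "tx": 0, "ty": 0, "tz": 0, "ax": 0, "ay": 0, "az": 0}
    - {"grip": 0, "tx": 0, "ty": 0, "tz": 0, "ax": 0, "ay": 0, "az": 0}

```text
time: 6.47
tool_pos: [523.5, -15.3, 50.1]
tcp_rot: [180.0, 0.1, 162.3]
ft_force: [-1.4, -0.4, 6.6]
finger_gap: -0.5
```

Run:
```python
from h import *
go(515.1,-15.1,50)
look(7);im=cv2.imread("pics/side7r.png");cup(im,55.5)
cv2.imwrite("pics/s7z.png",cv2.resize(im[225:265,280:340],None,fx=12,fy=12,interpolation=2))
```

```text
t 6.4667 pos [523.5 -15.3  50.1] rot [1.800e+02 1.000e-01 1.623e+02] F [-1.4 -0.4  6.6] gap -0.5 need cm [ 0.81 -0.24  0.01]
cup [513.46099783 -16.85423001] r 80.92512667602142 turn 44.512324646279694
```

View pics/s7z.png

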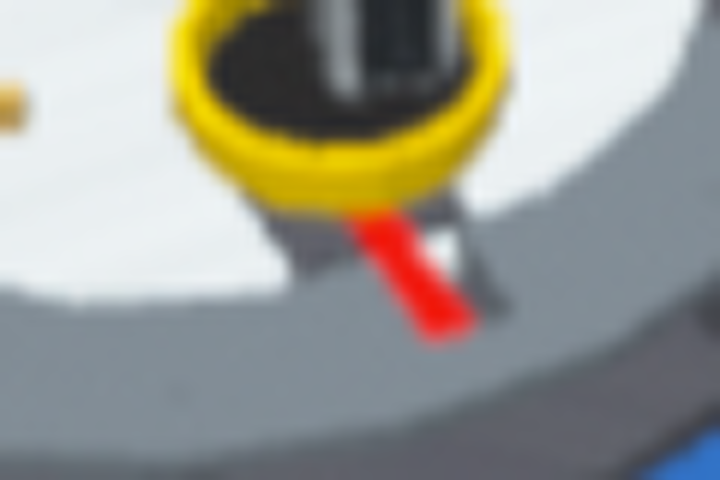

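The camera reads a turn of 44.5° and the lug lies inside the notch. I'll let it rise.

step_arm:
  plan:
    - {"grip": 0, "tx": 0, "ty": 0, "tz": -0.3, "ax": 0, "ay": 0, "az": 0}
    - {"grip": 0, "tx": 0, "ty": 0, "tz": -0.3, "ax": 0, "ay": 0, "az": 0}
    - {"grip": 0, "tx": 0, "ty": 0, "tz": 0, "ax": 0, "ay": 0, "az": 0}
    - {"grip": 0, "tx": 0, "ty": 0, "tz": 0, "ax": 0, "ay": 0, "az": 0}

```text
time: 6.85
tool_pos: [523.5, -15.3, 56.2]
tcp_rot: [180.0, 0.1, 162.3]
ft_force: [-1.1, -0.2, 4.8]
finger_gap: -0.3
```

Run:
```python
from h import *
go(515.1,-15.1,50)
look(8);im=cv2.imread("pics/side8r.png");cup(im,62)
cv2.imwrite("pics/s8z.png",cv2.resize(im[225:265,280:340],None,fx=12,fy=12,interpolation=2))
```

```text
t 6.85 pos [523.5 -15.3  56.2] rot [1.800e+02 1.000e-01 1.623e+02] F [-1.1 -0.2  4.8] gap -0.3 need cm [ 0.81 -0.24  0.61]
cup [512.66583204 -17.61502972] r 81.7616418674319 turn 44.00863217500479
```

View pics/s8z.png

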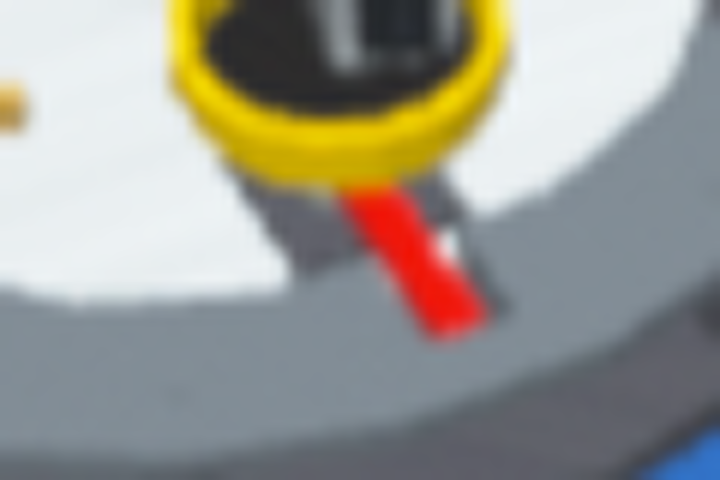

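The cup has followed to within about 2 mm of the top, still pushing with 4.8 N, so the lug has entered the notch. I'll lift clear, easing off the wall as I go.

step_arm:
  plan:
    - {"grip": 0, "tx": 0, "ty": 0, "tz": -0.3, "ax": 0, "ay": 0, "az": 0}
    - {"grip": 0, "tx": 0.2, "ty": -0.06, "tz": -0.3, "ax": 0, "ay": 0, "az": 0}
    - {"grip": 0, "tx": 0.3, "ty": -0.1, "tz": -1, "ax": 0, "ay": 0, "az": 0}
    - {"grip": 0, "tx": 0, "ty": 0, "tz": -2, "ax": 0, "ay": 0, "az": 0}
    - {"grip": 0, "tx": 0, "ty": 0, "tz": -3, "ax": 0, "ay": 0, "az": 0}
    - {"grip": 0, "tx": 0, "ty": 0, "tz": -3, "ax": 0, "ay": 0, "az": 0}
    - {"grip": 0, "tx": 1.5, "ty": -1, "tz": -3, "ax": 0, "ay": 0, "az": 0}
    - {"grip": 0, "tx": 3, "ty": -2, "tz": -2, "ax": 0, "ay": 0, "az": 0}

```text
time: 7.57
tool_pos: [467.2, -29.7, 205.1]
tcp_rot: [179.9, 0.2, 162.3]
ft_force: [-0.3, -0.2, 1.8]
finger_gap: 0.2
```

step_arm:
  plan:
    - {"grip": 0, "tx": 3, "ty": -2, "tz": 0, "ax": 0, "ay": 0, "az": 0}
    - {"grip": 0, "tx": 3, "ty": -2, "tz": 0, "ax": 0, "ay": 0, "az": 0}
    - {"grip": 0, "tx": 3, "ty": -2, "tz": 0, "ax": 0, "ay": 0, "az": 0}
    - {"grip": 0, "tx": 2, "ty": -1, "tz": 0, "ax": 0, "ay": 0, "az": 0}
    - {"grip": 0, "tx": 0, "ty": 0, "tz": 0, "ax": 0, "ay": 0, "az": 0}
    - {"grip": 0, "tx": 0, "ty": 0, "tz": 0, "ax": 0, "ay": 0, "az": 0}

```text
time: 8.07
tool_pos: [338.8, -63.4, 201.8]
tcp_rot: [180.0, 0.1, 162.2]
ft_force: [-0.3, -0.9, -0.3]
finger_gap: -0.1
```

Run:
```python
from h import *
go(515.1,-15.1,50)
look(9);im=cv2.imread("pics/side9r.png");cup(im,64)
t=snapshot("top")[:,:,::-1].copy();cv2.imwrite("pics/top9.png",t)
cv2.imwrite("pics/t9z.png",cv2.resize(t[150:315,190:390],None,fx=3.6,fy=3.6,interpolation=2))
```

```text
t 8.0667 pos [338.8 -63.4 201.8] rot [1.800e+02 1.000e-01 1.622e+02] F [-0.3 -0.9 -0.3] gap -0.1 need cm [-15.27   9.99  15.21]
cup [512.80885851 -16.94898929] r 81.08434330157888 turn 44.0600209631952
```

View pics/side9.png

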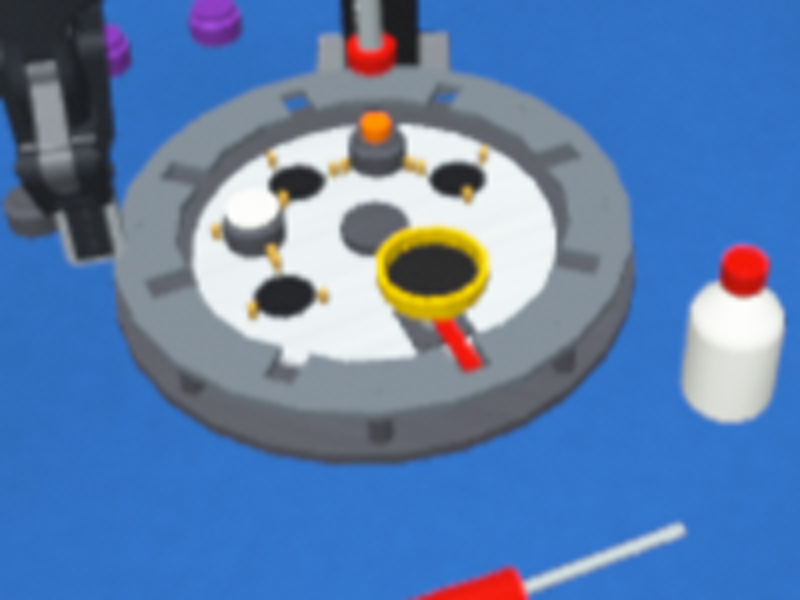

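View pics/t9z.png

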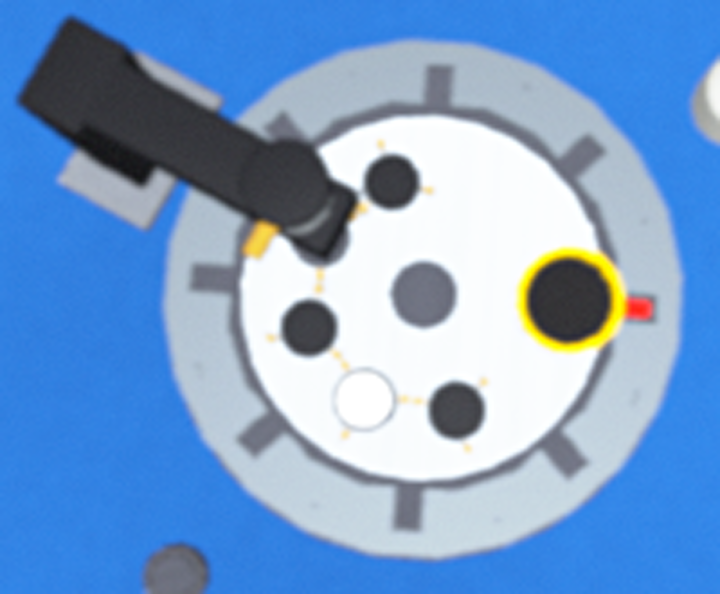

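Run:
```python
from h import *
def c(f,win):
    im=cv2.imread(f);hsv=cv2.cvtColor(im,cv2.COLOR_BGR2HSV);m=cv2.inRange(hsv,(24,120,90),(34,255,255));w=np.zeros_like(m);x0,x1,y0,y1=win;w[y0:y1,x0:x1]=255;m&=w
    n,l,st,ce=cv2.connectedComponentsWithStats(m);k=1+np.argmax(st[1:,4]);ys,xs=np.nonzero(l==k)
    return cv2.fitEllipse(cv2.convexHull(np.c_[xs,ys].astype(np.int32)))[0]
def tri(a,b):
    P=[]
    for n in("top","side"):
        m=camera_model(n);P.append(np.array(m["intrinsics"])@np.linalg.inv(m["pose"])[:3])
    X=cv2.triangulatePoints(P[0],P[1],np.array(a,float),np.array(b,float));return (X[:3]/X[3]).ravel()
for t,s,w in(("pics/top0.png","pics/side0.png",(316,354,243,282)),("pics/top9.png","pics/side9r.png",(325,370,210,252))):
    a=c(t,w);p=tri(a,c(s,(225,365,200,275)));q=ray("top",a,65)[:2]-[521,63.7];print(p,np.degrees(np.arctan2(*q[::-1]))+140)
a=cv2.imread("pics/top0.png").astype(int);b=cv2.imread("pics/top9.png").astype(int);d=(abs(a-b).sum(2)>60).astype(np.uint8)
n,l,st,ce=cv2.connectedComponentsWithStats(d);print([r.tolist() for r in st[1:] if r[4]>8])
```

```text
[459.89843163  12.2783104   64.12465821] 0.02408015937336927
[513.9946502  -16.87269837  63.55846665] 45.37282323578992
[[289, 191, 18, 17, 208], [315, 195, 17, 18, 229], [273, 215, 13, 8, 38], [333, 218, 39, 30, 791], [267, 231, 17, 18, 214], [308, 246, 44, 36, 984], [283, 252, 17, 18, 221], [355, 318, 213, 82, 11266]]
```

```bash
python3 -c "
from bench import *
print(hand_in())"
```

```text
the job is handed in; nothing more can be done
None
```

The orange-pin hub is now under the press, the table is locked again, and I handed the job in at about 8.2 s. With closed fingertips I pressed the yellow cup about 8.5 mm in and turned the dial one notch anticlockwise. I then let the plunger spring up and moved the arm clear.

- **Dial and lock:** The top view gave a turn of 45.4° and the side view 44.1°; the two disagree by about 1.3°. Both are within the lock's play of about 1.7°, and the red lug is visible in the new notch.
- **Plunger:** The cup height found from both cameras was 63.6 mm, against 64.1 mm at the start, so it looks fully up within measurement error.
- **Hubs and bench items:** Both hubs stand in their nests. Comparing the top view before and after showed no change apart from the turned dial and the arm itself.
- **Slip while turning:** The fingertips slid several millimetres forward in the cup, so I did the last part in small steps, checking with the camera each time.
- **Forces:** Readings at the ends of moves never passed about 7.5 N.

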